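# Put the ambulance kit back in its trays

### The job

Tidy the ambulance counter after a call: stand the yellow sharps pot in its yellow tray first, keeping it upright, before you move anything else. Then put the green bottle, the orange case and the blue pulse oximeter, in any order, each into the tray of its own colour and shape, right side up and flat on the tray's floor inside the lip. Leave the steel cup and the tape roll where they are.

Things in the scene. Friction and masses are not known exactly. Their poses are not given: they have to be found in the camera images.
- sharps_pot: Small yellow sharps pot, loose, standing upright: round, 58 mm diameter (lid 55 mm from 62 mm up), 75 mm tall including a red plug (26 mm diameter, 5 mm high) in the middle of its lid; about 0.12 kg. Origin: centre of its underside; z up.
- bottle: Green bottle with a white cap, loose, standing upright: round body 42 mm diameter up to 48 mm height, then a shoulder, then a cap 18 mm diameter from 56 to 75 mm height; about 0.09 kg. Origin: centre of its underside; z up.
- case: Orange hard case with a black band and a black panel on top, loose, lying flat: 104 mm long (its x), 50 mm wide (its y), 46 mm high; about 0.18 kg. Origin: centre of its underside; z up.
- oximeter: Blue finger pulse oximeter with a black grip seam and a dark screen on top, loose, lying flat: 64 mm long (its x), 38 mm wide (its y), 42 mm high; about 0.07 kg. Origin: centre of its underside; z up.
- tray_yellow: Round yellow tray for the sharps pot: 84 mm outer and 76 mm inner diameter, floor 3 mm above the counter, lip 4 mm thick and 7 mm above the counter. Fixed to the counter. Origin: centre of its underside, on the counter; z up.
- tray_green: Round green tray for the bottle: 68 mm outer and 60 mm inner diameter, floor 3 mm above the counter, lip 4 mm thick and 7 mm above the counter. Fixed to the counter. Origin: centre of its underside, on the counter; z up.
- tray_orange: Rectangular orange tray for the case: 130 mm (its x) by 76 mm (its y) outside, 122 by 68 mm inside, floor 3 mm above the counter, lip 4 mm thick and 7 mm above the counter. The case lies with its length along the tray's length, either way round. Fixed to the counter. Origin: centre of its underside, on the counter; z up.
- tray_blue: Rectangular blue tray for the pulse oximeter: 90 mm (its x) by 64 mm (its y) outside, 82 by 56 mm inside, floor 3 mm above the counter, lip 4 mm thick and 7 mm above the counter. The oximeter lies with its length along the tray's length, either way round. Fixed to the counter. Origin: centre of its underside, on the counter; z up.
- cup: Bystander: small empty stainless steel cup beside the work, open at the top, 64 mm rim diameter, 40 mm high. Loose; leave alone. Origin: centre of its underside; z up.
- tape: Bystander: pale roll of tape lying flat beside the work, 80 mm outer and 56 mm inner diameter, 25 mm high. Loose; leave alone. Origin: centre of its underside; z up.
There are look-alikes about, which are no part of the job. Several things have the shape of the tray_green; the one meant has the colours described above.

How it is judged:
By the outcome, as a careful person would: the job done as asked, in the order asked, and still so for the second after the job is handed in, with the robot touching nothing.
It also fails if it takes over 120 s, if anything falls off the work surface, if the arm or the gripper's body presses on something with over 40 N, if the wrist force passes 120 N, or if a joint passes its speed limit or range.

### The arm

A 7-joint arm with a two-finger parallel gripper is mounted at the origin on the work surface. World frame = base frame: x ahead of the robot, y to its left, z up, the work surface at z = 0. Lengths are in m, angles in rad, forces in N, time in s.
With the tool pointing down it reaches from about 0.4 to 0.85 m from the base axis. Payload 10.4 kg.
Tool frame: the origin (TCP) lies at the very end of the fingers, on their centre line; the grasp point (between the pads) lies 19 mm behind it (manip.grip_depth is the distance from the TCP to the grasp point, in m); z points along the fingers, y is the direction in which the jaws open and shut (so a half turn about z gives the same grasp; the last joint's range is limited). The gripper opens to 85 mm and grips with 20 to 120 N. Pads are 22 mm wide; open, the fingers measure 114 mm over their backs; the gripper's body (76 mm by 85 mm) begins 54 mm behind the grasp point. The pads swing forward as they close: fully open they stand 13 mm farther back than shut.
Start: joints at [-1.302, 0.332, -0.065, 1.46, 0.022, 1.35, -0.088], TCP at [0.18, 0.599, 0.231] pointing down, gripper open.
Joint ranges: [-2.6, 2.6], [-0.5, 2.12], [-1.47, 1.34], [0.16, 2.42], [-1.27, 4.41], [0.06, 2.06], [-2.6, 2.6]. Speed limits (rad/s): [2.22, 2.22, 2.79, 2.79, 3.14, 3.14, 3.14].

### API

Orientations are given as a unit quaternion [x, y, z, w].
In Python, from workcell import manip gives the robot as it stands.
- The arm moves only by the tool step_arm, never from a script. Its argument "motion" is a list of rows, each a list of 6 numbers: the shift along the tool's x, y, z in mm, then the turn, a rotation vector about the tool's x, y, z in degrees. A call has 1 to 20 rows; each row shifts and turns the pose as measured when the row begins, along the tool's axes as they then stand; what a row does not reach is not made up. A row lasts 1/8 s, in which the tool goes at most 62.5 mm and 10.7 degrees, less where a joint would pass 70% of its speed; a pose out of reach is approached as far as the arm can. A call with a gripper value outside its range is refused whole. "jaw" is the finger opening in mm, from 0 to 85.4, set as the call begins (left out, the last holds). The fingers move at their own pace and stop on an object; "force" is the grip in N (left out, the last holds). Time passes only in rows, so rows that do not move let the fingers close. It gives the time, the measured TCP pose, the force and the opening at its end, in the units of the state.
- manip.get_obs(): the state, without advancing time (a new reading comes with each control period).
- manip.camera(name): name is "side" or "top" or "wrist"; returns the picture (420x560x3 uint8, blue, green, red); there is no depth.
- manip.camera_info(name): a dict with "camera_matrix" (3x3 intrinsics, pixels), "k1" (the pictures are not rectified: a ray, as slopes to the right and down, at radius r is drawn at 1 + k1 r^2 times it, then the intrinsics apply), "R" (3x3) and "t" (3): a world point X has camera coordinates R X + t. Camera axes: x right, y down, z forward; pixel columns grow to the right and rows downward; lengths in m; the calibration is good to about 2 mm. A picture is of the moment at which its call begins: read the wrist's pose just before it. camera_info takes no time and is no camera call; for the wrist camera it gives the pose at the moment of the call.
- manip.hand_in(): hands the job in, once; it reports no verdict.
The state is a dict: "clock": time; "joint_pos": joint angles; "joint_velocities": joint speeds; "tau": joint torques, N m; "position": TCP position; "ee_rot": TCP orientation; "ft_force": force on the tool from outside, world axes, zero at the start; "torque": the same for the moment, N m; "grip_width": opening from 0.0 (shut) to 1.0 (fully open).
Only numpy, scipy, OpenCV 4.12 (cv2) and the standard library are available. Lean on these libraries where they do the work, as an engineer would, in place of code of your own. Each camera call takes 0.05 s, during which the arm holds its last target.

## Working session

There is one attempt and no reset: what is moved stays moved. The work goes in short steps, Python scripts to look and compute and a tool call to move; the robot and the scene stay as the last step left them, time stands still between calls to the robot, and variables do not carry over. Pictures are saved under pics/ and viewed, and the job is handed in when it is done.

Besides the shell and the picture viewer there is one more tool, called after "Emit:" in YAML: its name, and indented under it one key for each argument. step_arm: Moves the arm, as the interface text tells. Its arguments: {"type":"object","properties":{"motion":{"type":"array"},"jaw":{"type":"number"},"force":{"type":"number"}},"required":["motion"]}

```bash
mkdir -p pics; ls
python3 - <<'E'
from workcell import manip
import cv2
o=manip.get_obs();print(o)
for n in("top","side","wrist"):
    print(n,manip.camera_info(n)); cv2.imwrite(f"pics/{n}0.png",manip.camera(n))
E
```

```text
pics
{'clock': 0.0, 'joint_pos': array([-1.3015853 ,  0.33285646, -0.06467713,  1.46094973,  0.02162219,
        1.34988315, -0.08851929]), 'joint_velocities': array([ 1.55276160e-04,  2.45692737e-03, -9.47130390e-04,  1.18165056e-03,
        7.04172843e-05, -3.66072870e-04, -2.95988306e-04]), 'tau': array([ 8.49073640e-04, -6.25448871e+01,  4.96135920e-02, -3.91608596e+01,
        1.63086306e-02,  1.00418204e-02,  5.06429092e-05]), 'position': array([0.17972251, 0.5982135 , 0.23052148]), 'ee_rot': array([ 1.45395697e-01,  9.89373337e-01, -6.98218961e-04, -5.50038433e-05]), 'ft_force': array([ 0.07386004,  0.16068722, -0.19247919]), 'torque': array([-0.0589721 , -0.03294869, -0.0245905 ]), 'grip_width': 1.0048246759349497}
top {'camera_matrix': array([[395.48744416,   0.        , 281.06944854],
       [  0.        , 395.48744416, 213.22275246],
       [  0.        ,   0.        ,   1.        ]]), 'k1': -0.09991145724512152, 'R': array([[-0.01652666, -0.99973993, -0.01571422],
       [-0.99752202,  0.01756085, -0.06812815],
       [ 0.06838639,  0.01454935, -0.99755281]]), 't': array(
[... 161 characters left out ...]
],
       [  0.        ,   0.        ,   1.        ]]), 'k1': -0.0008953292722583248, 'R': array([[ 0.89136256, -0.45287136,  0.01950174],
       [-0.24663621, -0.52063915, -0.81737718],
       [ 0.38032008,  0.72376958, -0.57577273]]), 't': array([-0.48940824,  0.16270224,  0.76130077])}
wrist {'camera_matrix': array([[309.45229277,   0.        , 279.16072711],
       [  0.        , 309.45229277, 209.96991788],
       [  0.        ,   0.        ,   1.        ]]), 'k1': 0.024425505676711305, 'R': array([[ 0.28786162,  0.95766998, -0.00197502],
       [ 0.9067931 , -0.27190436,  0.32217122],
       [ 0.30799669, -0.09453167, -0.94667936]]), 't': array([-0.62489602, -0.04198091,  0.38010317])}
```

View pics/top0.png

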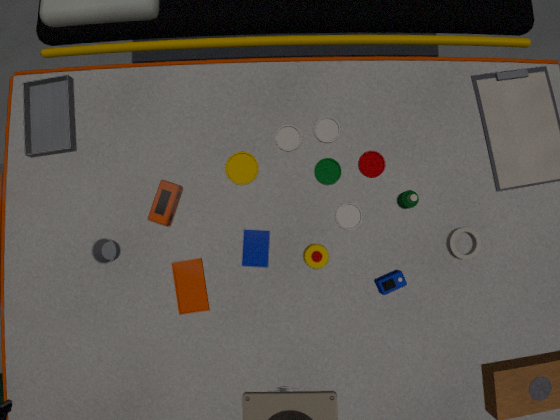

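View pics/side0.png

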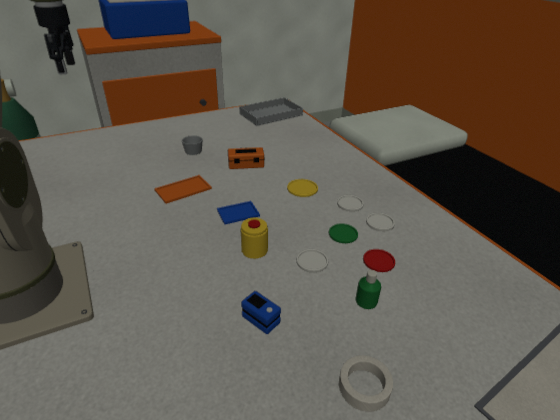

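View pics/wrist0.png

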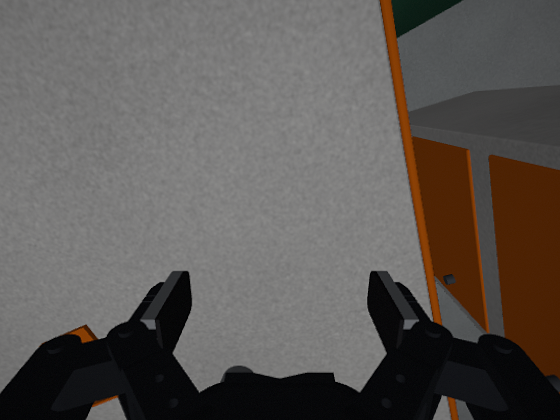

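The top view shows these things:
- **Yellow:** pot with red plug at (317,256), tray at (242,168).
- **Green:** bottle at (408,199), tray at (328,171). Look-alikes of the green tray are red at (372,164) and white at (288,138), (326,130) and (348,215).
- **Orange:** case at (165,203), tray at (191,286).
- **Blue:** oximeter at (391,282), tray at (256,248).
- **Bystanders:** cup at (106,250), tape at (462,243).

For the pot, the only other candidate is the flat yellow tray. I choose the one with the red plug.

```bash
cat > h.py <<'E'
import numpy as np, cv2
from scipy.spatial.transform import Rotation as Ro
def cast(ci,uv,z):
    uv=np.asarray(uv,float).reshape(-1,1,2)
    s=cv2.undistortPoints(uv,ci["camera_matrix"],np.array([ci["k1"],0,0,0]))[:,0]
    R,t=ci["R"],ci["t"]; c=-R.T@t
    d=np.c_[s,np.ones(len(s))]@R
    return c+d*((z-c[2])/d[:,2])[:,None]
def proj(ci,X):
    rv,_=cv2.Rodrigues(ci["R"])
    return cv2.projectPoints(np.asarray(X,float).reshape(-1,1,3),rv,ci["t"],ci["camera_matrix"],np.array([ci["k1"],0,0,0]))[0][:,0]
def masks(im):
    h=cv2.cvtColor(im,cv2.COLOR_BGR2HSV)
    r=lambda a,b,s,v:cv2.inRange(h,(a,s,v),(b,255,255))
    return dict(yellow=r(20,35,120,60),green=r(50,85,100,30),orange=r(5,16,150,80),blue=r(105,128,130,40),red=r(0,3,150,60)|r(175,180,150,60))
def blobs(m,amin=60):
    cs,_=cv2.findContours(m,cv2.RETR_EXTERNAL,cv2.CHAIN_APPROX_NONE)
    return [c[:,0].astype(float) for c in cs if cv2.contourArea(c)>amin]
def rect(P):
    r=cv2.minAreaRect((P[:,:2]*1000).astype(np.float32)); (c,(w,h),a)=r
    if w<h: w,h,a=h,w,a+90
    return np.round(c,1),round(w,1),round(h,1),round((a+90)%180-90,1)
def circ(P):
    c,r=cv2.minEnclosingCircle((P[:,:2]*1000).astype(np.float32)); return np.round(c,1),round(2*r,1)
E
python3 - <<'E'
from h import *
from workcell import manip
for n in("top","side"):
  im=cv2.imread(f"pics/{n}0.png"); ci=manip.camera_info(n)
  print(n)
  for k,m in masks(im).items():
    for b in blobs(m,40):
      u=b.mean(0)
      if n=="top" and (u[1]<100 or u[0]<20): continue
      if n=="side" and (u[1]<130 or u[0]<30): continue
      out=[]
      for z in (0.007,0.044,0.07):
        P=cast(ci,b,z); out.append((z,)+rect(P)+circ(P))
      print(k,u.round(1)); [print("   ",*o) for o in out]
im=cv2.imread("pics/top0.png")
cv2.imwrite("pics/crop1.png",cv2.resize(im[120:310,140:430],None,fx=2.7,fy=2.7,interpolation=cv2.INTER_CUBIC))
E
```

```text
top
yellow [315.7 255.8]
    0.007 [447.7 -73.7] 58.7 58.6 88.9 [448.4 -73. ] 61.6
    0.044 [449.2 -71.1] 56.5 56.3 88.9 [449.8 -70.3] 59.3
    0.07 [450.3 -69.2] 54.9 54.8 88.9 [450.9 -68.5] 57.6
yellow [241.3 167.8]
    0.007 [668.8 106.8] 82.6 80.8 88.7 [669.2 107.3] 83.9
    0.044 [661.9 102.6] 79.4 77.7 88.7 [662.3 103.1] 80.7
    0.07 [657.   99.6] 77.2 75.5 88.7 [657.4 100.1] 78.4
green [407.8 198.9]
    0.007 [ 583.9 -303. ] 51.1 41.0 -77.2 [ 584.9 -303.4] 52.5
    0.044 [ 580.2 -291.6] 49.2 39.4 -77.2 [ 581.2 -292. ] 50.5
    0.07 [ 577.6 -283.6] 47.8 38.3 -77.2 [ 578.6 -284. ] 49.1
green [327.5 170.9]
    0.007 [ 657.1 -107. ] 65.4 62.2 -1.4 [ 657.3 -106.9] 66.2
    0.044 [ 650.7 -103.1] 62.9 59.8 -1.4 [ 650.9 -103. ] 63.7
    0.07 [ 646.1 -100.4] 61.2 58.1 -1.4 [ 646.3 -100.2] 61.9
orange [534.8 406.4]
    0.007 [  50.7 -630.1] 43.1 36.7 85.0 [  51.6 -627.3] 50.3
    0.044 [  67.3 -606.2] 41.5 35.3 85.0 [  68.2 -603.5] 48.4
    0.07 [  79.  -589.5] 40.3 34.3 85.0 [  79.9 -586.8] 47.1
orange [502.  403.9]
    0.007 [  67.5 -537. ] 48.0 43.7 51.7 [  65.2 -539.4] 55.3
    0.
[... 3223 characters left out ...]
.2 -261.9] 79.8 55.6 -67.8 [ 372.7 -262.3] 93.1
    0.07 [ 365.2 -282.5] 75.9 52.9 -67.8 [ 363.7 -282.9] 88.6
blue [237.8 212. ]
    0.007 [467.6  75.9] 90.0 69.1 -3.9 [467.6  76.6] 108.5
    0.044 [449.5  26.7] 84.2 64.7 -3.9 [449.5  27.3] 101.5
    0.07 [436.7  -7.9] 80.1 61.5 -3.9 [436.8  -7.3] 96.6
red [378.8 260.2]
    0.007 [ 670.4 -216.8] 65.8 65.5 64.4 [ 670.2 -215.7] 70.0
    0.044 [ 639.3 -247.2] 61.5 61.2 64.4 [ 639.1 -246.1] 65.5
    0.07 [ 617.3 -268.5] 58.6 58.3 64.4 [ 617.2 -267.5] 62.3
red [253.8 223.8]
    0.007 [482.6  13.6] 23.8 23.4 -25.4 [481.7  14.7] 27.8
    0.044 [463.5 -31.7] 22.3 21.9 -25.4 [462.6 -30.6] 26.1
    0.07 [450.1 -63.4] 21.2 20.9 -25.4 [449.3 -62.5] 24.8
```

View pics/crop1.png

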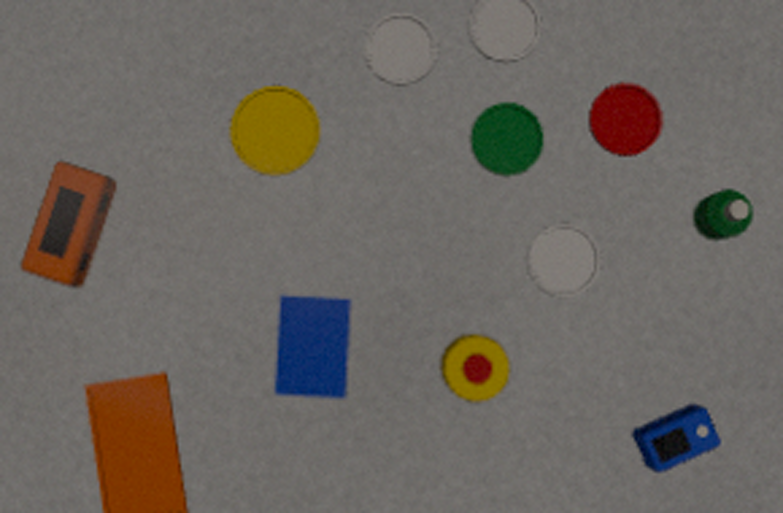

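```bash
cat > plan.py <<'E'
import sys
from h import *
from workcell import manip
# usage: plan.py x y z(mm) yawdeg [n]   yaw = world bearing of tool y
def wrap(a): return (a+180)%360-180
def pose(r,b,z,yaw):
    p=np.array([r*np.cos(np.radians(b)),r*np.sin(np.radians(b)),z])
    ty=np.array([np.cos(np.radians(yaw)),np.sin(np.radians(yaw)),0]); tz=np.array([0,0,-1.])
    return p,np.c_[np.cross(ty,tz),ty,tz]
def go(x,y,z,yaw,n=None):
    o=manip.get_obs(); p=o["position"]*1000; R=Ro.from_quat(o["ee_rot"]).as_matrix()
    y0=np.degrees(np.arctan2(R[1,1],R[0,1])); b0=np.degrees(np.arctan2(p[1],p[0])); r0=np.hypot(*p[:2])
    r1=np.hypot(x,y); b1=np.degrees(np.arctan2(y,x)); rel0=wrap(y0-b0); rel1=wrap(yaw-b1)
    tilt=np.degrees(np.arccos(-R[2,2]))
    print("clock",round(o["clock"],2),"pos",p.round(1),"yaw",round(y0,1),"tilt",round(tilt,2),"f",o["ft_force"].round(1),"w",round(o["grip_width"]*85.4,1),"j7",o["joint_pos"][6].round(2))
    if n is None:
        L=np.hypot(np.hypot(r1-r0,np.radians(b1-b0)*max(r0,r1)),z-p[2]); n=int(max(np.ceil(L/50),np.ceil(abs(b1-b0)/8),np.ceil(abs(rel1-rel0+b1-b0)/9),1))
    rows=[]; pp,PR=p,R
    for i in range(1,n+1):
        s=i/n; yw=(b0+s*(b1-b0))+(rel0+s*(rel1-rel0))
        q,Q=pose(r0+s*(r1-r0),b0+s*(b1-b0),p[2]+s*(z-p[2]),yw)
        d=PR.T@(q-pp); w=np.degrees(Ro.from_matrix(PR.T@Q).as_rotvec())
        rows.append([round(float(v),1)+0. for v in (*d,*w)]); pp,PR=q,Q
    print(n,rows)
if __name__=="__main__":
    a=[float(v) for v in sys.argv[1:]]; go(*a[:4],int(a[4]) if len(a)>4 else None)
E
python3 plan.py 449 -70 170 -9
```

```text
clock 0.15 pos [179.7 598.3 230.7] yaw 73.3 tilt 0.06 f [-0.8  0.5 -0.5] w 85.2 j7 -0.09
19 [[-46.4, -10.7, 3.2, -0.1, 0.0, 4.3], [-45.7, -10.7, 3.2, 0.0, 0.0, 4.3], [-45.1, -10.7, 3.2, 0.0, 0.0, 4.3], [-44.4, -10.6, 3.2, 0.0, 0.0, 4.3], [-43.7, -10.6, 3.2, 0.0, 0.0, 4.3], [-43.0, -10.6, 3.2, 0.0, 0.0, 4.3], [-42.4, -10.5, 3.2, 0.0, 0.0, 4.3], [-41.7, -10.5, 3.2, 0.0, 0.0, 4.3], [-41.0, -10.5, 3.2, 0.0, 0.0, 4.3], [-40.3, -10.4, 3.2, 0.0, 0.0, 4.3], [-39.7, -10.4, 3.2, 0.0, 0.0, 4.3], [-39.0, -10.4, 3.2, 0.0, 0.0, 4.3], [-38.3, -10.4, 3.2, 0.0, 0.0, 4.3], [-37.7, -10.3, 3.2, 0.0, 0.0, 4.3], [-37.0, -10.3, 3.2, 0.0, 0.0, 4.3], [-36.3, -10.3, 3.2, 0.0, 0.0, 4.3], [-35.6, -10.2, 3.2, 0.0, 0.0, 4.3], [-35.0, -10.2, 3.2, 0.0, 0.0, 4.3], [-34.3, -10.2, 3.2, 0.0, 0.0, 4.3]]
```

Emit:
step_arm:
  motion:
    - [-46,-11,3,0,0,4.3]
    - [-46,-11,3,0,0,4.3]
    - [-45,-11,3,0,0,4.3]
    - [-44,-11,3,0,0,4.3]
    - [-44,-11,3,0,0,4.3]
    - [-43,-11,3,0,0,4.3]
    - [-42,-11,3,0,0,4.3]
    - [-42,-11,3,0,0,4.3]
    - [-41,-11,3,0,0,4.3]
    - [-40,-10,3,0,0,4.3]
    - [-40,-10,3,0,0,4.3]
    - [-39,-10,3,0,0,4.3]
    - [-38,-10,3,0,0,4.3]
    - [-38,-10,3,0,0,4.3]
    - [-37,-10,3,0,0,4.3]
    - [-36,-10,3,0,0,4.3]
    - [-36,-10,3,0,0,4.3]
    - [-35,-10,3,0,0,4.3]
    - [-34,-10,3,0,0,4.3]
    - [0,0,0,0,0,0]
  jaw: 85
  force: 30

```text
clock: 2.65
position: [0.4419, -0.0975, 0.1692]
ee_rot: [0.774, 0.634, -0.003, -0.0]
ft_force: [-0.0, -0.3, -0.2]
grip_width: 0.995
```

```bash
python3 plan.py 449 -70 170 -9
python3 - <<'E'
from h import *
from workcell import manip
ci=manip.camera_info("wrist"); im=manip.camera("wrist"); cv2.imwrite("pics/w1.png",im)
print("cam",(-ci["R"].T@ci["t"]).round(3))
for b in blobs(masks(im)["red"],40): print("red",b.mean(0),circ(cast(ci,b,0.075)))
E
```

```text
clock 2.65 pos [441.9 -97.5 169.2] yaw -11.4 tilt 0.38 f [-0.  -0.3 -0.2] w 85.0 j7 -0.1
1 [[28.4, 1.5, -1.0, -0.3, 0.3, -2.4]]
cam [ 0.46  -0.015  0.31 ]
red [512.71345029 250.85380117] (array([ 624.7, -168.2]), 52.6)
red [281.03488372 173.63953488] (array([449.8, -66.1]), 24.3)
```

View pics/w1.png

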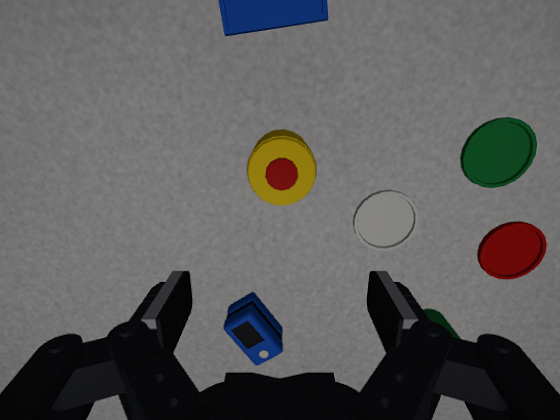

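The wrist picture shows the pot with its red plug at (281,174). It casts to (450,-66), against (450,-70) from the other two views, so they agree within 4 mm.

Emit:
step_arm:
  motion:
    - [15,1,0,0,0.3,-2.4]
    - [14,1,0,0,0,0]
    - [0,0,20,0,0,0]
    - [0,0,20,0,0,0]
    - [0,0,0,0,0,0]

```text
clock: 3.32
position: [0.4516, -0.0593, 0.1285]
ee_rot: [0.755, 0.656, -0.0, -0.002]
ft_force: [0.5, -0.8, 1.1]
grip_width: 0.993
```

```bash
python3 plan.py 450 -69 20 -9 5
```

```text
clock 3.33 pos [451.6 -59.3 128.5] yaw -8.1 tilt 0.22 f [ 0.5 -0.8  1.1] w 84.8 j7 -0.08
5 [[-2.0, 0.0, 21.7, -0.2, -0.1, 0.2], [-2.0, 0.0, 21.7, 0.0, 0.0, 0.2], [-2.0, 0.0, 21.7, 0.0, 0.0, 0.2], [-2.0, 0.0, 21.7, 0.0, 0.0, 0.2], [-2.0, 0.0, 21.7, 0.0, 0.0, 0.2]]
```

Emit:
step_arm:
  motion:
    - [-9,0,0,0,0,0]
    - [0,0,0,0,0,0]
    - [0,0,0,0,0,0]

```text
clock: 3.7
position: [0.4515, -0.0678, 0.1303]
ee_rot: [0.755, 0.656, 0.0, -0.001]
ft_force: [0.3, -0.3, 0.8]
grip_width: 0.995
```

```bash
python3 plan.py 450 -69 20 -9 5
```

```text
clock 3.7 pos [451.5 -67.8 130.3] yaw -8.0 tilt 0.15 f [ 0.3 -0.3  0.8] w 84.9 j7 -0.06
5 [[-0.3, -0.2, 22.1, -0.1, -0.1, 0.2], [-0.3, -0.3, 22.1, 0.0, 0.0, 0.2], [-0.3, -0.3, 22.1, 0.0, 0.0, 0.2], [-0.3, -0.3, 22.1, 0.0, 0.0, 0.2], [-0.3, -0.3, 22.1, 0.0, 0.0, 0.2]]
```

Emit:
step_arm:
  motion:
    - [-1,-1,20,0,0,0]
    - [0,0,20,0,0,0]
    - [0,0,20,0,0,0]
    - [0,0,20,0,0,0]
    - [0,0,10,0,0,0]
    - [0,0,0,0,0,0]
    - [0,0,0,0,0,0]

```text
clock: 4.58
position: [0.4533, -0.0681, 0.041]
ee_rot: [0.755, 0.656, 0.003, 0.0]
ft_force: [-1.0, -0.6, -0.5]
grip_width: 0.993
```

```bash
python3 plan.py 450 -69 20 -9 1
```

```text
clock 4.58 pos [453.3 -68.1  41. ] yaw -8.0 tilt 0.37 f [-1.  -0.6 -0.5] w 84.8 j7 0.04
1 [[-1.5, -3.2, 21.0, 0.3, -0.3, 1.0]]
```

Emit:
step_arm:
  motion:
    - [-1,-3,8,0.3,-0.3,0]
    - [0,0,12,0,0,0]
    - [0,0,0,0,0,0]
    - [0,0,0,0,0,0]

```text
clock: 5.08
position: [0.4506, -0.0685, 0.0204]
ee_rot: [0.755, 0.656, -0.0, 0.0]
ft_force: [-0.1, -0.4, 0.3]
grip_width: 0.997
```

Emit:
step_arm:
  motion:
    - [0,0,0,0,0,0]
    - [0,0,0,0,0,0]
    - [0,0,0,0,0,0]
    - [0,0,0,0,0,0]
    - [0,0,0,0,0,0]
    - [0,0,0,0,0,0]
  jaw: 30
  force: 30

```text
clock: 5.82
position: [0.4507, -0.0685, 0.0208]
ee_rot: [0.755, 0.656, 0.0, 0.0]
ft_force: [-0.0, 1.5, -0.4]
grip_width: 0.671
```

```bash
python3 plan.py 450 -69 80 -9 1
```

```text
clock 5.83 pos [450.7 -68.5  20.8] yaw -8.0 tilt 0.04 f [-0.   1.5 -0.4] w 57.3 j7 0.06
1 [[-0.6, -0.6, -59.2, 0.0, 0.0, 1.0]]
```

Emit:
step_arm:
  motion:
    - [0,0,-15,0,0,0]
    - [0,0,-25,0,0,0]
    - [0,0,-20,0,0,0]
    - [0,0,0,0,0,0]
    - [0,0,0,0,0,0]

```text
clock: 6.45
position: [0.4508, -0.0689, 0.0849]
ee_rot: [0.755, 0.656, 0.0, 0.001]
ft_force: [-0.3, 0.4, -1.5]
grip_width: 0.669
```

```bash
python3 plan.py 667.5 107.5 80 9 12
```

```text
clock 6.45 pos [450.8 -68.9  84.9] yaw -8.1 tilt 0.09 f [-0.3  0.4 -1.5] w 57.1 j7 -0.02
12 [[12.1, 18.3, 0.4, 0.1, 0.0, -1.4], [12.6, 18.3, 0.4, 0.0, 0.0, -1.4], [13.1, 18.3, 0.4, 0.0, 0.0, -1.4], [13.6, 18.3, 0.4, 0.0, 0.0, -1.4], [14.1, 18.2, 0.4, 0.0, 0.0, -1.4], [14.6, 18.2, 0.4, 0.0, 0.0, -1.4], [15.1, 18.2, 0.4, 0.0, 0.0, -1.4], [15.6, 18.2, 0.4, 0.0, 0.0, -1.4], [16.1, 18.2, 0.4, 0.0, 0.0, -1.4], [16.6, 18.1, 0.4, 0.0, 0.0, -1.4], [17.1, 18.1, 0.4, 0.0, 0.0, -1.4], [17.6, 18.1, 0.4, 0.0, 0.0, -1.4]]
```

Lift confirmed: force −1.5 N and width held. Carrying it to the tray.

Emit:
step_arm:
  motion:
    - [12,18,0,0,0,-1.4]
    - [12,18,0,0,0,-1.4]
    - [13,18,0,0,0,-1.4]
    - [13,18,0,0,0,-1.4]
    - [14,18,0,0,0,-1.4]
    - [14,18,0,0,0,-1.4]
    - [15,18,0,0,0,-1.4]
    - [15,18,0,0,0,-1.4]
    - [16,18,0,0,0,-1.4]
    - [16,18,0,0,0,-1.4]
    - [12,12,0,0,0,-1.4]
    - [0,0,0,0,0,0]
    - [0,0,0,0,0,0]

```text
clock: 8.07
position: [0.6427, 0.0812, 0.0703]
ee_rot: [0.658, 0.753, -0.008, -0.005]
ft_force: [0.8, -0.6, -1.5]
grip_width: 0.673
```

```bash
python3 plan.py 667.5 107.5 60 9 2
```

```text
clock 8.07 pos [642.7  81.2  70.3] yaw 7.7 tilt 1.05 f [ 0.8 -0.6 -1.5] w 57.5 j7 0.12
2 [[11.1, 14.2, 4.9, -1.0, 0.2, -0.6], [11.4, 14.1, 5.2, 0.0, 0.0, -0.6]]
```

Emit:
step_arm:
  motion:
    - [11,14,0,-1.0,0.2,-0.6]
    - [11,14,0,0,0,-0.6]
    - [0,0,0,0,0,0]
    - [0,0,0,0,0,0]
    - [0,0,0,0,0,0]

```text
clock: 8.7
position: [0.6682, 0.1064, 0.0706]
ee_rot: [0.651, 0.759, 0.001, 0.0]
ft_force: [0.6, 0.4, -1.9]
grip_width: 0.671
```

```bash
python3 plan.py 667.5 107.5 25 9 3;python3 - <<'E'
from h import *
from workcell import manip
ci=manip.camera_info("wrist"); im=manip.camera("wrist"); cv2.imwrite("pics/w2.png",im)
E
```

```text
clock 8.7 pos [668.2 106.4  70.6] yaw 8.8 tilt 0.14 f [ 0.6  0.4 -1.9] w 57.3 j7 0.11
3 [[0.4, -0.2, 15.2, 0.1, -0.1, -0.1], [0.4, -0.2, 15.2, 0.0, 0.0, -0.1], [0.4, -0.2, 15.2, 0.0, 0.0, -0.1]]
```

View pics/w2.png

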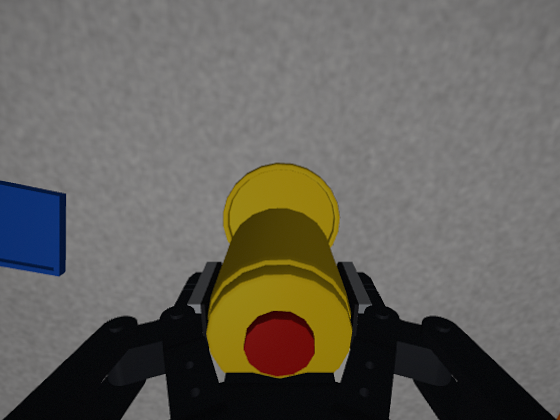

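The wrist picture shows the pot held upright with its plug at (280,343). Its centre column (281) matches the tray's behind it. Lowering.

Emit:
step_arm:
  motion:
    - [0,0,15,0,0,0]
    - [0,0,15,0,0,0]
    - [0,0,8,0,0,0]
    - [0,0,0,0,0,0]
    - [0,0,0,0,0,0]

```text
clock: 9.38
position: [0.6673, 0.1055, 0.0288]
ee_rot: [0.651, 0.759, 0.0, -0.0]
ft_force: [-0.2, -0.0, -1.1]
grip_width: 0.671
```

```bash
python3 plan.py 667.5 107.5 24 9 1
```

```text
clock 9.38 pos [667.3 105.5  28.8] yaw 8.7 tilt 0.04 f [-0.2 -0.  -1.1] w 57.3 j7 0.12
1 [[2.0, 0.5, 4.8, 0.0, 0.0, -0.3]]
```

Emit:
step_arm:
  motion:
    - [2,0,2.5,0,0,0]
    - [0,0,2,0,0,0]
    - [0,0,0,0,0,0]
    - [0,0,0,0,0,0]

```text
clock: 9.88
position: [0.6677, 0.1079, 0.025]
ee_rot: [0.651, 0.759, 0.001, 0.0]
ft_force: [-0.2, -0.5, -0.4]
grip_width: 0.673
```

Emit:
step_arm:
  motion:
    - [0,0,0,0,0,0]
    - [0,0,0,0,0,0]
    - [0,0,0,0,0,0]
    - [0,0,0,0,0,0]
    - [0,0,0,0,0,0]
  jaw: 85

```text
clock: 10.5
position: [0.6682, 0.1079, 0.0258]
ee_rot: [0.651, 0.759, 0.002, 0.001]
ft_force: [-0.6, 0.8, 0.7]
grip_width: 0.996
```

Emit:
step_arm:
  motion:
    - [0,0,-10,0,0,0]
    - [0,0,-20,0,0,0]
    - [0,0,-30,0,0,0]
    - [0,0,-40,0,0,0]
    - [0,0,-40,0,0,0]
    - [0,0,0,0,0,0]
    - [0,0,0,0,0,0]

```text
clock: 11.38
position: [0.6687, 0.1073, 0.1785]
ee_rot: [0.651, 0.759, 0.004, 0.002]
ft_force: [0.3, -0.1, -0.1]
grip_width: 0.994
```

```bash
python3 plan.py 580 -290 170 -27 ;python3 - <<'E'
from h import *
from workcell import manip
ci=manip.camera_info("wrist"); im=manip.camera("wrist"); cv2.imwrite("pics/w3.png",im)
im=manip.camera("side"); cv2.imwrite("pics/s3.png",im[100:300,100:400])
for b in blobs(masks(im)["red"],40): print("red",b.mean(0),circ(cast(manip.camera_info("side"),b,0.078)))
E
```

```text
clock 11.38 pos [668.7 107.3 178.5] yaw 8.7 tilt 0.53 f [ 0.3 -0.1 -0.1] w 84.9 j7 0.08
9 [[-46.6, -4.5, 0.8, 0.5, -0.1, 4.0], [-46.4, -4.5, 0.9, 0.0, 0.0, 4.0], [-46.2, -4.5, 0.9, 0.0, 0.0, 4.0], [-46.0, -4.5, 0.9, 0.0, 0.0, 4.0], [-45.7, -4.4, 0.9, 0.0, 0.0, 4.0], [-45.5, -4.4, 0.9, 0.0, 0.0, 4.0], [-45.3, -4.4, 0.9, 0.0, 0.0, 4.0], [-45.1, -4.4, 0.9, 0.0, 0.0, 4.0], [-44.9, -4.4, 0.9, 0.0, 0.0, 4.0]]
red [378.84415584 260.23376623] (array([ 610.4, -274.1]), 61.3)
```

View pics/s3.png

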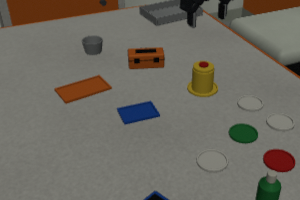

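View pics/w3.png

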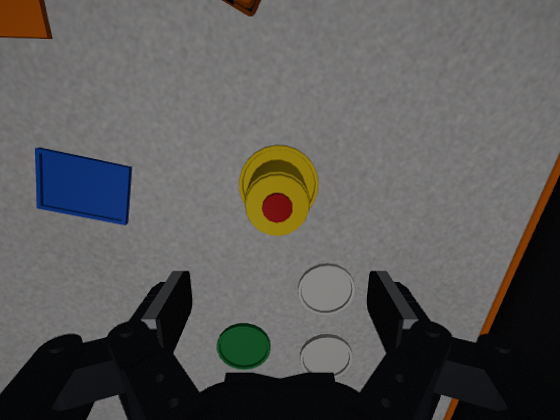

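The side and wrist pictures show the pot upright and centred in its yellow tray, with its plug at (277,207) in the wrist view. Next I'll locate the bottle from its cap in the first top and side pictures.

Run:
```python
from h import *
from workcell import manip
for n,(x,y) in dict(top=(398,185),side=(345,255)).items():
  im=cv2.imread(f"pics/{n}0.png"); c=im[y:y+65,x:x+50]
  cv2.imwrite(f"pics/bot_{n}.png",cv2.resize(c,None,fx=8,fy=8,interpolation=cv2.INTER_NEAREST))
a=cv2.imread("pics/bot_top.png");b=cv2.imread("pics/bot_side.png");cv2.imwrite("pics/bot.png",np.hstack([a,b]))
ci=manip.camera_info("top"); im=cv2.imread("pics/top0.png")
hsv=cv2.cvtColor(im,cv2.COLOR_BGR2HSV); m=np.zeros(im.shape[:2],np.uint8); m[190:204,405:420]=cv2.inRange(hsv,(0,0,150),(180,70,255))[190:204,405:420]
for bb in blobs(m,5): print("cap",bb.mean(0),circ(cast(ci,bb,.075)))
m=masks(im)["green"]
for bb in blobs(m): 
  if bb[:,0].mean()>380:
    P=bb; 
    # predicted outline extents for body circles at z 0..48
    for q in ((583,-285),(580,-288),(577,-283)):
      th=np.linspace(0,6.28,40)
      X=np.vstack([np.c_[q[0]/1e3+.021*np.cos(th),q[1]/1e3+.021*np.sin(th),0*th+z] for z in(0,.048)])
      u=proj(ci,X); print(q,u.min(0).round(1),u.max(0).round(1))
    print("obs",P.min(0),P.max(0))
cs=manip.camera_info("side")
print("cap side 372.5,277?",cast(cs,[[373,272]],.075)*1000)
```

```text
(583, -285) [390.7 188.9] [413.3 208.1]
(580, -288) [392.  190.2] [414.6 209.3]
(577, -283) [390.  191.4] [412.6 210.5]
obs [397. 190.] [417. 207.]
cap side 372.5,277? [[ 583.1728603  -293.23914626   75.        ]]
```

View pics/bot.png

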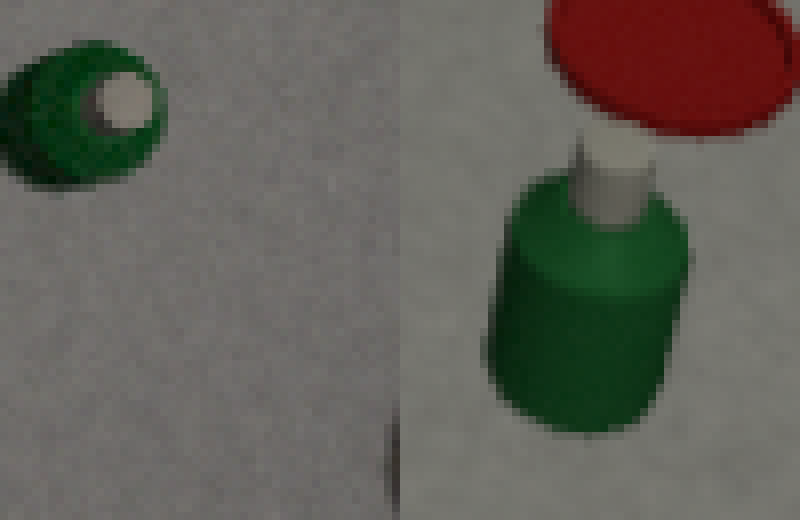

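```bash
python3 - <<'E'
from h import *
from workcell import manip
print(cast(manip.camera_info("top"),[[413.4,197]],.075)*1000, cast(manip.camera_info("side"),[[371.6,272.9]],.075)*1000)
E
python3 plan.py 580 -340 170 -27
```

```text
[[ 581.52774695 -297.44952103   75.        ]] [[ 579.45549808 -294.01176277   75.        ]]
clock 11.47 pos [668.7 107.1 178.1] yaw 8.7 tilt 0.51 f [-0.2 -0.9 -0.1] w 84.8 j7 0.08
10 [[-46.6, -1.8, 0.7, 0.5, -0.1, 3.6], [-46.6, -2.1, 0.8, 0.0, 0.0, 3.6], [-46.5, -2.4, 0.8, 0.0, 0.0, 3.6], [-46.5, -2.7, 0.8, 0.0, 0.0, 3.6], [-46.4, -3.0, 0.8, 0.0, 0.0, 3.6], [-46.4, -3.3, 0.8, 0.0, 0.0, 3.6], [-46.3, -3.6, 0.8, 0.0, 0.0, 3.6], [-46.2, -3.9, 0.8, 0.0, 0.0, 3.6], [-46.2, -4.2, 0.8, 0.0, 0.0, 3.6], [-46.1, -4.5, 0.8, 0.0, 0.0, 3.6]]
```

Emit:
step_arm:
  motion:
    - [-45,-4,1,0.5,0,3.8]
    - [-45,-4,1,0,0,3.8]
    - [-45,-4,1,0,0,3.8]
    - [-45,-4,1,0,0,3.8]
    - [-45,-4,1,0,0,3.8]
    - [-45,-4,1,0,0,3.8]
    - [-45,-4,1,0,0,3.8]
    - [-45,-4,1,0,0,3.8]
    - [-20,-4,1,0,0,2]
    - [0,0,0,0,0,0]
    - [0,0,0,0,0,0]

```text
clock: 12.85
position: [0.5897, -0.2675, 0.1587]
ee_rot: [0.841, 0.542, -0.006, -0.006]
ft_force: [0.8, 0.7, 0.2]
grip_width: 0.995
```

```bash
python3 plan.py 580.5 -296 100 -27
```

```text
clock 12.85 pos [ 589.7 -267.5  158.7] yaw -24.4 tilt 0.95 f [0.8 0.7 0.2] w 85.0 j7 0.15
2 [[-14.7, 2.3, 29.4, -0.9, 0.2, 1.3], [-14.9, 1.9, 29.4, 0.0, 0.0, 1.3]]
```

Emit:
step_arm:
  motion:
    - [-15,2,0,-0.9,0.2,1.3]
    - [-14,2,20,0,0,1.3]
    - [0,0,20,0,0,0]
    - [0,0,0,0,0,0]
    - [0,0,0,0,0,0]

```text
clock: 13.48
position: [0.582, -0.2936, 0.1145]
ee_rot: [0.852, 0.524, 0.0, -0.001]
ft_force: [-0.1, -0.4, 0.1]
grip_width: 0.997
```

```bash
python3 plan.py 580.5 -296 12 -27 5;python3 - <<'E'
from h import *
from workcell import manip
ci=manip.camera_info("wrist"); im=manip.camera("wrist"); cv2.imwrite("pics/w4.png",im)
E
```

```text
clock 13.47 pos [ 582.  -293.6  114.5] yaw -26.8 tilt 0.1 f [-0.1 -0.4  0.1] w 85.2 j7 0.18
5 [[-0.6, 0.0, 20.5, -0.1, -0.1, 0.0], [-0.6, 0.0, 20.5, 0.0, 0.0, 0.0], [-0.6, 0.0, 20.5, 0.0, 0.0, 0.0], [-0.6, 0.0, 20.5, 0.0, 0.0, 0.0], [-0.6, 0.0, 20.5, 0.0, 0.0, 0.0]]
```

View pics/w4.png

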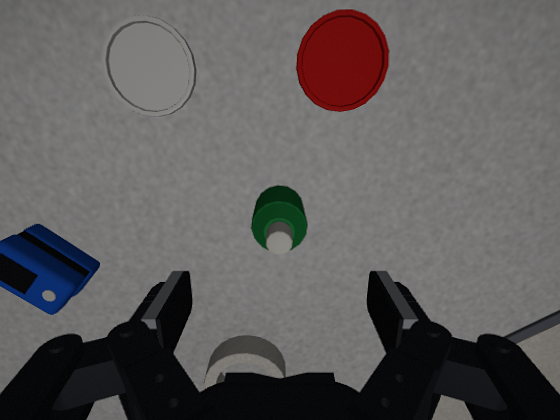

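Run:
```python
from h import *
from workcell import manip
print(cast(manip.camera_info("wrist"),[[279,243]],.075)*1000,cast(manip.camera_info("top"),[[462,243]],.025)*1000)
```

```text
[[ 582.05916474 -293.60839835   75.        ]] [[ 472.13530612 -430.78201949   25.        ]]
```

The wrist picture shows the cap at (279,243). It casts to (582,-294), which is right under the tool, so I'm going down.

Emit:
step_arm:
  motion:
    - [0,0,20,0,0,0]
    - [0,0,20,0,0,0]
    - [0,0,20,0,0,0]
    - [0,0,15,0,0,0]
    - [0,0,10,0,0,0]
    - [0,0,0,0,0,0]
    - [0,0,0,0,0,0]

```text
clock: 14.4
position: [0.5822, -0.2926, 0.0234]
ee_rot: [0.852, 0.524, 0.0, -0.001]
ft_force: [0.4, -0.4, 0.4]
grip_width: 0.994
```

```bash
python3 plan.py 581.5 -294.5 10 -27 1
```

```text
clock 14.4 pos [ 582.2 -292.6   23.4] yaw -26.8 tilt 0.13 f [ 0.4 -0.4  0.4] w 84.9 j7 0.22
1 [[-2.0, 0.2, 13.4, -0.1, -0.1, 0.2]]
```

Emit:
step_arm:
  motion:
    - [-2,0,6,0,0,0]
    - [0,0,5,0,0,0]
    - [0,0,0,0,0,0]
    - [0,0,0,0,0,0]

```text
clock: 14.9
position: [0.582, -0.2949, 0.0129]
ee_rot: [0.852, 0.524, 0.001, -0.0]
ft_force: [-0.5, -0.3, -0.1]
grip_width: 0.994
```

Emit:
step_arm:
  motion:
    - [0,0,0,0,0,0]
    - [0,0,0,0,0,0]
    - [0,0,0,0,0,0]
    - [0,0,0,0,0,0]
    - [0,0,0,0,0,0]
    - [0,0,0,0,0,0]
    - [0,0,0,0,0,0]
  jaw: 20
  force: 30

```text
clock: 15.78
position: [0.5823, -0.295, 0.0133]
ee_rot: [0.852, 0.524, 0.001, -0.0]
ft_force: [-0.4, -0.4, 0.0]
grip_width: 0.484
```

Emit:
step_arm:
  motion:
    - [0,0,-15,0,0,0]
    - [0,0,-25,0,0,0]
    - [0,0,-20,0,0,0]
    - [0,0,0,0,0,0]
    - [0,0,0,0,0,0]

```text
clock: 16.4
position: [0.582, -0.295, 0.077]
ee_rot: [0.852, 0.524, 0.001, -0.0]
ft_force: [-0.5, -0.9, -2.4]
grip_width: 0.486
```

```bash
python3 plan.py 655.5 -106 75 -9 10
```

```text
clock 16.4 pos [ 582. -295.   77.] yaw -26.8 tilt 0.13 f [-0.5 -0.9 -2.4] w 41.5 j7 0.2
10 [[20.2, 0.9, 0.2, 0.1, -0.1, -1.8], [20.2, 0.9, 0.2, 0.0, 0.0, -1.8], [20.3, 0.9, 0.2, 0.0, 0.0, -1.8], [20.3, 0.9, 0.2, 0.0, 0.0, -1.8], [20.3, 0.9, 0.2, 0.0, 0.0, -1.8], [20.4, 0.9, 0.2, 0.0, 0.0, -1.8], [20.4, 0.9, 0.2, 0.0, 0.0, -1.8], [20.4, 0.9, 0.2, 0.0, 0.0, -1.8], [20.5, 0.9, 0.2, 0.0, 0.0, -1.8], [20.5, 0.9, 0.2, 0.0, 0.0, -1.8]]
```

Bottle gripped: width 41.5 mm against 42 mm nominal.

Emit:
step_arm:
  motion:
    - [20,1,0,0,0,-1.8]
    - [20,1,0,0,0,-1.8]
    - [20,1,0,0,0,-1.8]
    - [20,1,0,0,0,-1.8]
    - [20,1,0,0,0,-1.8]
    - [20,1,0,0,0,-1.8]
    - [20,1,0,0,0,-1.8]
    - [20,1,0,0,0,-1.8]
    - [10,1,0,0,0,-1]
    - [0,0,0,0,0,0]
    - [0,0,0,0,0,0]
    - [0,0,0,0,0,0]

```text
clock: 17.9
position: [0.6509, -0.1253, 0.0751]
ee_rot: [0.767, 0.642, 0.0, -0.001]
ft_force: [0.2, 0.1, -1.0]
grip_width: 0.483
```

```bash
python3 plan.py 655.5 -106 70 -9 2
```

```text
clock 17.9 pos [ 650.9 -125.3   75.1] yaw -10.2 tilt 0.15 f [ 0.2  0.1 -1. ] w 41.2 j7 0.17
2 [[9.9, 0.6, 2.6, -0.1, -0.1, -0.6], [9.9, 0.6, 2.5, 0.0, 0.0, -0.6]]
```

Emit:
step_arm:
  motion:
    - [9,0.5,0,0,0,-0.6]
    - [9,0.5,5,0,0,-0.6]
    - [0,0,10,0,0,0]
    - [0,0,10,0,0,0]
    - [0,0,0,0,0,0]
    - [0,0,0,0,0,0]

```text
clock: 18.65
position: [0.6545, -0.1073, 0.0475]
ee_rot: [0.76, 0.65, -0.0, -0.002]
ft_force: [-0.7, 0.3, -0.8]
grip_width: 0.482
```

```bash
python3 plan.py 655.5 -106 16 -9 2;python3 - <<'E'
from h import *
from workcell import manip
ci=manip.camera_info("wrist"); im=manip.camera("wrist"); cv2.imwrite("pics/w5.png",im)
E
```

```text
clock 18.65 pos [ 654.5 -107.3   47.5] yaw -9.0 tilt 0.19 f [-0.7  0.3 -0.8] w 41.1 j7 0.17
2 [[0.7, 0.4, 15.7, -0.2, -0.1, 0.0], [0.7, 0.4, 15.7, 0.0, 0.0, 0.0]]
```

View pics/w5.png

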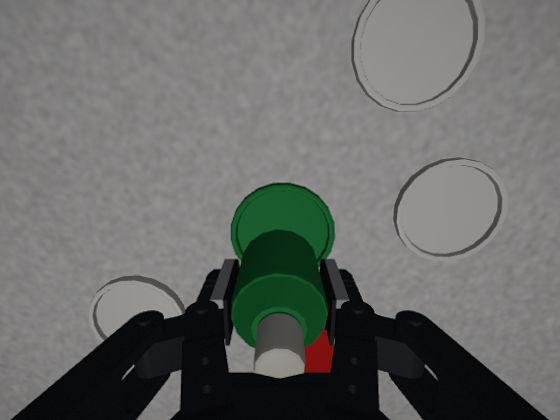

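The wrist picture shows the bottle upright, axis at column 280, with the green tray behind it centred at column 283. They are aligned within about 2 mm.

Emit:
step_arm:
  motion:
    - [1,1.5,12,0,0,0]
    - [0,0,12,0,0,0]
    - [0,0,0,0,0,0]
    - [0,0,0,0,0,0]

```text
clock: 19.2
position: [0.6561, -0.1067, 0.0217]
ee_rot: [0.76, 0.649, -0.0, -0.002]
ft_force: [0.6, 0.2, -0.4]
grip_width: 0.483
```

```bash
python3 plan.py 655.5 -106 16 -9 1
```

```text
clock 19.2 pos [ 656.1 -106.7   21.7] yaw -9.0 tilt 0.19 f [ 0.6  0.2 -0.4] w 41.2 j7 0.18
1 [[0.5, -0.7, 5.7, -0.2, -0.1, 0.0]]
```

Emit:
step_arm:
  motion:
    - [0,0,3,0,0,0]
    - [0,0,1.5,0,0,0]
    - [0,0,0,0,0,0]
    - [0,0,0,0,0,0]

```text
clock: 19.7
position: [0.6565, -0.1067, 0.0176]
ee_rot: [0.76, 0.649, 0.0, -0.001]
ft_force: [-0.1, 0.4, -0.2]
grip_width: 0.484
```

Emit:
step_arm:
  motion:
    - [0,0,0,0,0,0]
    - [0,0,0,0,0,0]
    - [0,0,0,0,0,0]
    - [0,0,0,0,0,0]
    - [0,0,0,0,0,0]
    - [0,0,0,0,0,0]
  jaw: 85

```text
clock: 20.45
position: [0.6569, -0.1068, 0.0182]
ee_rot: [0.76, 0.649, 0.0, -0.001]
ft_force: [-0.8, -0.6, -0.2]
grip_width: 0.992
```

Emit:
step_arm:
  motion:
    - [0,0,-10,0,0,0]
    - [0,0,-20,0,0,0]
    - [0,0,-30,0,0,0]
    - [0,0,-40,0,0,0]
    - [0,0,-40,0,0,0]
    - [0,0,0,0,0,0]
    - [0,0,0,0,0,0]

```text
clock: 21.32
position: [0.6577, -0.1079, 0.1708]
ee_rot: [0.761, 0.649, 0.002, 0.001]
ft_force: [0.2, 0.7, -0.2]
grip_width: 0.996
```

```bash
python3 plan.py 385 -275 170 22.8;python3 - <<'E'
from h import *
from workcell import manip
im=manip.camera("side"); cv2.imwrite("pics/s5.png",cv2.resize(im[140:340,200:420],None,fx=3,fy=3))
E
```

```text
clock 21.32 pos [ 657.7 -107.9  170.8] yaw -9.1 tilt 0.3 f [ 0.2  0.7 -0.2] w 85.0 j7 0.13
8 [[-36.6, -25.4, -0.1, 0.3, -0.1, -4.0], [-31.7, -29.6, 0.1, 0.0, 0.0, -4.0], [-26.4, -33.0, 0.1, 0.0, 0.0, -4.0], [-20.8, -35.5, 0.1, 0.0, 0.0, -4.0], [-14.9, -37.1, 0.1, 0.0, 0.0, -4.0], [-9.0, -37.9, 0.1, 0.0, 0.0, -4.0], [-3.2, -37.7, 0.1, 0.0, 0.0, -4.0], [2.4, -36.7, 0.1, 0.0, 0.0, -4.0]]
```

View pics/s5.png

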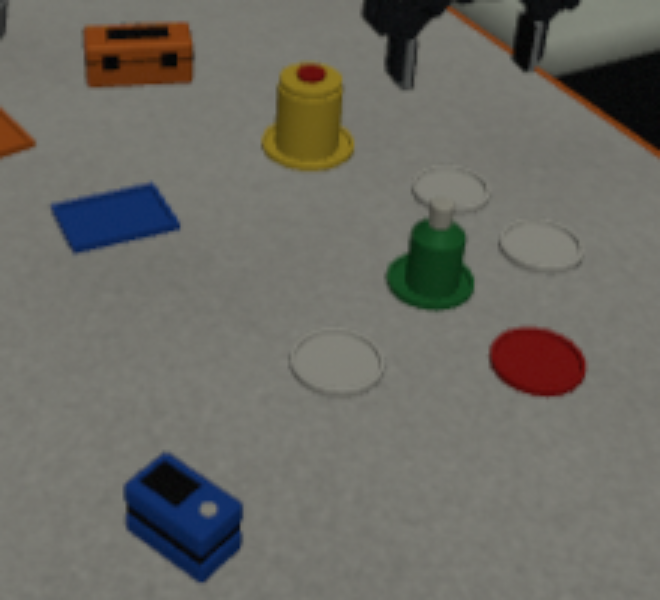

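The side picture shows the pot and bottle upright in their trays. The oximeter is at about (183,515) in the crop. I'm moving above it for a wrist look.

Emit:
step_arm:
  motion:
    - [-36,-25,0,0,0,-4]
    - [-31,-29,0,0,0,-4]
    - [-26,-32,0,0,0,-4]
    - [-20,-35,0,0,0,-4]
    - [-14,-36,0,0,0,-4]
    - [-9,-36,0,0,0,-4]
    - [-3,-32,0,0,0,-4]
    - [0,-15,0,0,0,-3]
    - [0,0,0,0,0,0]
    - [0,0,0,0,0,0]

```text
clock: 22.62
position: [0.4075, -0.2698, 0.1639]
ee_rot: [0.553, 0.833, 0.0, -0.003]
ft_force: [0.0, 0.9, -0.0]
grip_width: 0.992
```

```bash
python3 plan.py 397 -273 170 22.8;python3 - <<'E'
from h import *
from workcell import manip
ci=manip.camera_info("wrist"); im=manip.camera("wrist"); cv2.imwrite("pics/w6.png",im)
for b in blobs(masks(im)["blue"],100): print(b.mean(0),rect(cast(ci,b,.042)))
E
```

```text
clock 22.62 pos [ 407.5 -269.8  163.9] yaw 22.9 tilt 0.35 f [ 0.   0.9 -0. ] w 84.7 j7 0.95
1 [[1.2, -10.9, -6.1, -0.2, -0.3, 0.1]]
[263.32568807 166.00917431] (array([ 382.2, -244.9]), 64.0, 36.4, -67.1)
```

View pics/w6.png

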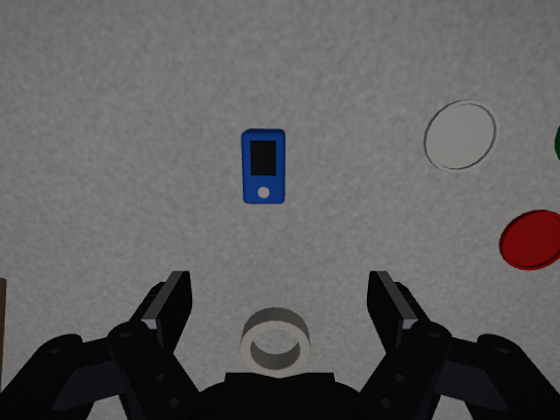

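The wrist picture shows the oximeter squarely at (263,166). It measures 64 x 36 mm at (382,-245), yaw −67°, and its size and place match.

```bash
python3 plan.py 382.5 -245 70 22.9 4
```

```text
clock 22.68 pos [ 407.5 -269.8  163.9] yaw 22.9 tilt 0.35 f [-0.2  0.  -0.4] w 85.3 j7 0.95
4 [[8.1, -3.2, 23.5, -0.2, -0.3, 0.0], [8.2, -3.3, 23.5, 0.0, 0.0, 0.0], [8.1, -3.4, 23.5, 0.0, 0.0, 0.0], [8.1, -3.4, 23.5, 0.0, 0.0, 0.0]]
```

Emit:
step_arm:
  motion:
    - [8,-3,20,-0.2,-0.3,0]
    - [8,-3,20,0,0,0]
    - [8,-3,20,0,0,0]
    - [6,-3,20,0,0,0]
    - [0,0,0,0,0,0]
    - [0,0,0,0,0,0]

```text
clock: 23.42
position: [0.3883, -0.2446, 0.0819]
ee_rot: [0.552, 0.834, -0.001, 0.0]
ft_force: [0.3, -0.3, 0.6]
grip_width: 0.994
```

```bash
python3 plan.py 382.5 -245 30 22.9 2
```

```text
clock 23.43 pos [ 388.3 -244.6   81.9] yaw 23.0 tilt 0.14 f [ 0.3 -0.3  0.6] w 84.9 j7 0.94
2 [[1.0, -2.7, 25.9, -0.1, 0.1, 0.0], [0.9, -2.8, 25.9, 0.0, 0.0, 0.0]]
```

Emit:
step_arm:
  motion:
    - [2,-5,15,0,0,0]
    - [0,0,15,0,0,0]
    - [0,0,15,0,0,0]
    - [0,0,10,0,0,0]
    - [0,0,5,0,0,0]
    - [0,0,0,0,0,0]
    - [0,0,0,0,0,0]

```text
clock: 24.3
position: [0.3837, -0.2456, 0.0185]
ee_rot: [0.552, 0.834, -0.001, 0.001]
ft_force: [0.6, -1.4, -0.2]
grip_width: 0.994
```

```bash
python3 plan.py 382.5 -245 8 22.9 1
```

```text
clock 24.3 pos [ 383.7 -245.6   18.5] yaw 23.0 tilt 0.19 f [ 0.6 -1.4 -0.2] w 84.9 j7 1.03
1 [[1.0, -0.9, 10.5, 0.0, 0.2, 0.1]]
```

Emit:
step_arm:
  motion:
    - [1,-1,5,0,0,0]
    - [0,0,4.5,0,0,0]
    - [0,0,0,0,0,0]
    - [0,0,0,0,0,0]

```text
clock: 24.8
position: [0.3828, -0.2451, 0.0089]
ee_rot: [0.552, 0.834, -0.001, 0.002]
ft_force: [0.7, -0.2, -0.2]
grip_width: 0.992
```

Emit:
step_arm:
  motion:
    - [0,0,0,0,0,0]
    - [0,0,0,0,0,0]
    - [0,0,0,0,0,0]
    - [0,0,0,0,0,0]
    - [0,0,0,0,0,0]
    - [0,0,0,0,0,0]
    - [0,0,0,0,0,0]
    - [0,0,0,0,0,0]
  jaw: 20
  force: 30

```text
clock: 25.8
position: [0.383, -0.2452, 0.0092]
ee_rot: [0.552, 0.834, -0.001, 0.002]
ft_force: [0.3, -1.0, -0.5]
grip_width: 0.44
```

Emit:
step_arm:
  motion:
    - [0,0,-15,0,0,0]
    - [0,0,-25,0,0,0]
    - [0,0,-20,0,0,0]
    - [0,0,0,0,0,0]
    - [0,0,0,0,0,0]

```text
clock: 26.42
position: [0.3826, -0.2452, 0.073]
ee_rot: [0.552, 0.834, -0.001, 0.002]
ft_force: [-0.1, -0.0, -1.1]
grip_width: 0.44
```

```bash
python3 plan.py 468.7 75.3 70 86.1 13;python3 - <<'E'
from h import *
from workcell import manip
im=manip.camera("wrist"); cv2.imwrite("pics/w7.png",im)
E
```

```text
clock 26.43 pos [ 382.6 -245.2   73. ] yaw 22.9 tilt 0.27 f [-0.1 -0.  -1.1] w 37.6 j7 0.95
13 [[13.8, 21.6, 0.2, 0.1, 0.3, -4.9], [13.2, 22.0, 0.2, 0.0, 0.0, -4.9], [12.6, 22.5, 0.2, 0.0, 0.0, -4.9], [12.0, 22.9, 0.2, 0.0, 0.0, -4.9], [11.4, 23.3, 0.2, 0.0, 0.0, -4.9], [10.7, 23.7, 0.2, 0.0, 0.0, -4.9], [10.1, 24.1, 0.2, 0.0, 0.0, -4.9], [9.4, 24.4, 0.2, 0.0, 0.0, -4.9], [8.8, 24.8, 0.2, 0.0, 0.0, -4.9], [8.1, 25.1, 0.2, 0.0, 0.0, -4.9], [7.4, 25.4, 0.2, 0.0, 0.0, -4.9], [6.7, 25.7, 0.2, 0.0, 0.0, -4.9], [6.0, 26.0, 0.2, 0.0, 0.0, -4.9]]
```

View pics/w7.png

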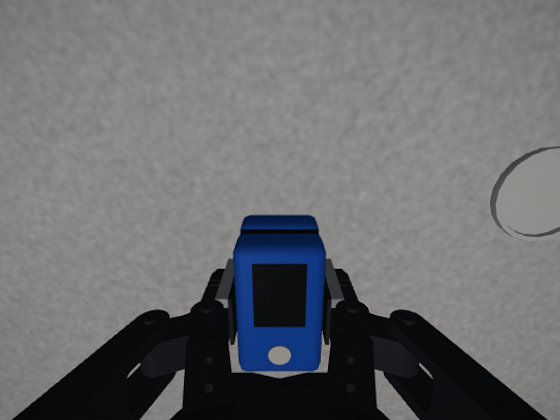

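The oximeter is held level and square, screen up at (279,295), width 37.6 mm. Carrying it to the blue tray.

Emit:
step_arm:
  motion:
    - [14,21,0,0,0.3,-4.9]
    - [13,22,0,0,0,-4.9]
    - [12,22,0,0,0,-4.9]
    - [12,23,0,0,0,-4.9]
    - [11,23,0,0,0,-4.9]
    - [11,23,0,0,0,-4.9]
    - [10,24,0,0,0,-4.9]
    - [9,24,0,0,0,-4.9]
    - [9,24,0,0,0,-4.9]
    - [8,25,0,0,0,-4.9]
    - [7,25,0,0,0,-4.9]
    - [4,12,0,0,0,-2]
    - [0,0,0,0,0,0]
    - [0,0,0,0,0,0]
    - [0,0,0,0,0,0]

```text
clock: 28.35
position: [0.4623, 0.0522, 0.0713]
ee_rot: [0.064, 0.998, 0.0, -0.002]
ft_force: [1.0, -0.4, -1.1]
grip_width: 0.442
```

```bash
python3 plan.py 468.7 75.3 70 86.1 2
```

```text
clock 28.35 pos [462.3  52.2  71.3] yaw 82.7 tilt 0.18 f [ 1.  -0.4 -1.1] w 37.8 j7 1.28
2 [[-1.8, 11.8, 0.7, 0.0, -0.2, -1.7], [-1.9, 11.9, 0.7, 0.0, 0.0, -1.7]]
```

Emit:
step_arm:
  motion:
    - [-2,12,0,0,0,-1.7]
    - [-2,11,10,0,0,-1.7]
    - [0,0,15,0,0,0]
    - [0,0,0,0,0,0]
    - [0,0,0,0,0,0]

```text
clock: 28.98
position: [0.469, 0.0753, 0.0437]
ee_rot: [0.033, 0.999, -0.0, -0.002]
ft_force: [0.7, -0.1, -1.0]
grip_width: 0.442
```

```bash
python3 plan.py 468.7 75.3 20 86.1 2;python3 - <<'E'
from h import *
from workcell import manip
im=manip.camera("wrist"); cv2.imwrite("pics/w8.png",im)
E
```

```text
clock 28.98 pos [469.   75.3  43.7] yaw 86.2 tilt 0.25 f [ 0.7 -0.1 -1. ] w 37.7 j7 1.31
2 [[0.1, 0.0, 11.9, 0.0, -0.2, 0.1], [0.1, 0.0, 11.9, 0.0, 0.0, 0.1]]
```

View pics/w8.png

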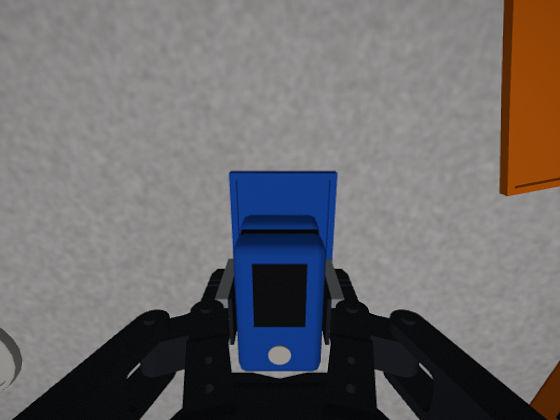

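Run:
```python
from h import *
from workcell import manip
print(cast(manip.camera_info("wrist"),[[230,171],[337,171],[283.5,171]],.007)*1000)
```

```text
[[421.21251295  50.16118083   7.        ]
 [425.34720534 112.45252195   7.        ]
 [423.26376745  81.31718425   7.        ]]
```

The wrist picture puts the tray's centre at (468,78) against (469,75) from before. I'm nudging +1.5 mm and lowering.

Emit:
step_arm:
  motion:
    - [0,1.5,12,0,0,0]
    - [0,0,12,0,0,0]
    - [0,0,0,0,0,0]
    - [0,0,0,0,0,0]

```text
clock: 29.52
position: [0.4689, 0.0765, 0.0181]
ee_rot: [0.033, 0.999, -0.0, -0.002]
ft_force: [0.1, -0.0, -0.7]
grip_width: 0.44
```

```bash
python3 plan.py 468.7 77 12 86.1 1
```

```text
clock 29.52 pos [468.9  76.5  18.1] yaw 86.2 tilt 0.25 f [ 0.1 -0.  -0.7] w 37.5 j7 1.32
1 [[0.2, 0.5, 6.1, 0.0, -0.2, 0.1]]
```

Emit:
step_arm:
  motion:
    - [0,0,3.5,0,0,0]
    - [0,0,1.5,0,0,0]
    - [0,0,0,0,0,0]
    - [0,0,0,0,0,0]

```text
clock: 30.02
position: [0.4693, 0.0766, 0.0133]
ee_rot: [0.033, 0.999, 0.0, -0.002]
ft_force: [0.3, 0.2, -0.3]
grip_width: 0.439
```

Emit:
step_arm:
  motion:
    - [0,0,0,0,0,0]
    - [0,0,0,0,0,0]
    - [0,0,0,0,0,0]
    - [0,0,0,0,0,0]
    - [0,0,0,0,0,0]
    - [0,0,0,0,0,0]
  jaw: 85

```text
clock: 30.78
position: [0.4698, 0.0767, 0.0137]
ee_rot: [0.033, 0.999, 0.0, -0.001]
ft_force: [-0.5, 0.2, 0.3]
grip_width: 0.999
```

Emit:
step_arm:
  motion:
    - [0,0,-10,0,0,0]
    - [0,0,-20,0,0,0]
    - [0,0,-30,0,0,0]
    - [0,0,-40,0,0,0]
    - [0,0,-35,0,0,0]
    - [0,0,0,0,0,0]
    - [0,0,0,0,0,0]

```text
clock: 31.65
position: [0.4698, 0.0762, 0.1561]
ee_rot: [0.034, 0.999, 0.0, -0.001]
ft_force: [-0.5, 1.0, 0.2]
grip_width: 0.996
```

```bash
python3 plan.py 592 262 170 71.3;python3 - <<'E'
from h import *
from workcell import manip
ci=manip.camera_info("wrist");im=manip.camera("wrist"); cv2.imwrite("pics/w9.png",im)
for b in blobs(masks(im)["blue"],100): print(b.mean(0),rect(cast(ci,b,.007)))
E
```

```text
clock 31.65 pos [469.8  76.2 156.1] yaw 86.1 tilt 0.08 f [-0.5  1.   0.2] w 85.0 j7 1.26
5 [[-26.8, 33.0, -2.8, 0.1, -0.1, 3.0], [-22.7, 37.3, -2.8, 0.0, 0.0, 3.0], [-18.0, 41.0, -2.8, 0.0, 0.0, 3.0], [-12.7, 44.1, -2.8, 0.0, 0.0, 3.0], [-7.0, 46.5, -2.8, 0.0, 0.0, 3.0]]
[280.23026316 190.92763158] (array([471.1,  77.6]), 93.0, 63.2, -3.9)
```

View pics/w9.png

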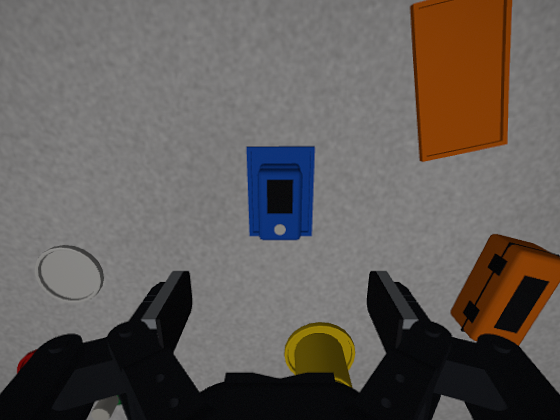

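The wrist picture shows the oximeter square in the blue tray at (280,190), screen up. Next the orange case, seen at (508,290).

```bash
python3 plan.py 611 278 165 71.3 6
```

```text
clock 31.7 pos [469.9  76.2 156.1] yaw 86.1 tilt 0.08 f [0.  0.7 0.2] w 85.2 j7 1.26
6 [[-26.1, 29.2, -1.5, 0.0, -0.1, 2.5], [-23.0, 32.8, -1.5, 0.0, 0.0, 2.5], [-19.4, 36.0, -1.5, 0.0, 0.0, 2.5], [-15.5, 38.8, -1.5, 0.0, 0.0, 2.5], [-11.2, 41.2, -1.5, 0.0, 0.0, 2.5], [-6.7, 43.1, -1.5, 0.0, 0.0, 2.5]]
```

Emit:
step_arm:
  motion:
    - [-26,29,-2,0,0,2.5]
    - [-23,32,-2,0,0,2.5]
    - [-19,35,-2,0,0,2.5]
    - [-15,38,-2,0,0,2.5]
    - [-11,39,-2,0,0,2.5]
    - [-5,25,-2,0,0,2.5]
    - [0,0,0,0,0,0]
    - [0,0,0,0,0,0]

```text
clock: 32.7
position: [0.6033, 0.2581, 0.1571]
ee_rot: [0.169, 0.986, -0.004, -0.007]
ft_force: [0.2, -0.8, -0.5]
grip_width: 0.996
```

```bash
python3 plan.py 611 278 165 71.3;python3 - <<'E'
from h import *
from workcell import manip
ci=manip.camera_info("wrist"); im=manip.camera("wrist"); cv2.imwrite("pics/w10.png",im)
for b in blobs(masks(im)["orange"],100): print(b.mean(0),rect(cast(ci,b,.046)))
E
```

```text
clock 32.7 pos [603.3 258.1 157.1] yaw 70.5 tilt 0.93 f [ 0.2 -0.8 -0.5] w 85.1 j7 0.83
1 [[-0.5, 21.3, -8.1, -0.6, -0.7, -0.8]]
[451.46153846 416.32051282] (array([885.2, 352.6]), 39.2, 7.4, 89.3)
[316.05507246 164.66956522] (array([581.8, 297.3]), 100.3, 47.8, -19.0)
[188.61244019  12.00956938] (array([451.7, 246.1]), 66.5, 27.2, 70.9)
```

View pics/w10.png

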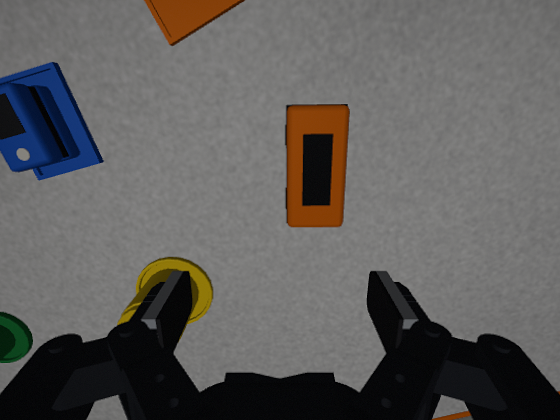

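The wrist picture shows the case at (316,165), black panel up. It measures 100 x 48 mm at (582,297), yaw −19°; the top view gave (583,292).

```bash
python3 plan.py 582 295.5 90 71.1 4
```

```text
clock 32.75 pos [603.2 258.1 157.2] yaw 70.5 tilt 0.93 f [ 0.2 -0.  -0.3] w 84.8 j7 0.83
4 [[7.7, 7.4, 16.8, -0.6, -0.7, -0.2], [8.0, 7.1, 16.8, 0.0, 0.0, -0.1], [8.1, 7.0, 16.8, 0.0, 0.0, -0.1], [8.2, 6.9, 16.8, 0.0, 0.0, -0.1]]
```

Emit:
step_arm:
  motion:
    - [8,7,15,-0.6,-0.7,-0.6]
    - [8,7,15,0,0,0]
    - [8,7,15,0,0,0]
    - [6,6,12,0,0,0]
    - [0,0,0,0,0,0]
    - [0,0,0,0,0,0]

```text
clock: 33.5
position: [0.5825, 0.2917, 0.0976]
ee_rot: [0.165, 0.986, -0.001, 0.0]
ft_force: [0.0, -0.9, -0.8]
grip_width: 0.995
```

```bash
python3 plan.py 582 295.5 90 71.1 1;python3 - <<'E'
from h import *
from workcell import manip
ci=manip.camera_info("wrist"); im=manip.camera("wrist"); cv2.imwrite("pics/w11.png",im)
for b in blobs(masks(im)["orange"],500): print(b.mean(0),rect(cast(ci,b,.046)))
E
```

```text
clock 33.5 pos [582.5 291.7  97.6] yaw 71.0 tilt 0.09 f [ 0.  -0.9 -0.8] w 84.9 j7 0.77
1 [[1.7, 3.4, 7.6, -0.1, 0.0, -0.1]]
[286.47772277 222.29207921] (array([581.3, 297.9]), 99.6, 47.8, -19.0)
[116.27880184  24.55069124] (array([433.5, 260.1]), 63.0, 39.4, -81.7)
```

View pics/w11.png

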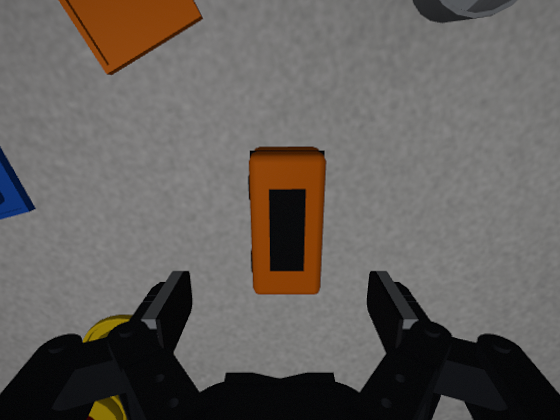

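Emit:
step_arm:
  motion:
    - [2.5,5,10,0,0,0]
    - [0,0,20,0,0,0]
    - [0,0,20,0,0,0]
    - [0,0,15,0,0,0]
    - [0,0,5,0,0,0]
    - [0,0,0,0,0,0]
    - [0,0,0,0,0,0]

```text
clock: 34.42
position: [0.582, 0.2966, 0.0222]
ee_rot: [0.166, 0.986, -0.001, -0.0]
ft_force: [-0.4, 1.0, -0.2]
grip_width: 0.996
```

```bash
python3 plan.py 581.5 297.3 9 71.0 1
```

```text
clock 34.42 pos [582.  296.6  22.2] yaw 70.9 tilt 0.13 f [-0.4  1.  -0.2] w 85.1 j7 0.78
1 [[0.7, 0.6, 13.2, -0.1, 0.0, -0.1]]
```

Emit:
step_arm:
  motion:
    - [0.5,0.5,7,0,0,0]
    - [0,0,5,0,0,0]
    - [0,0,0,0,0,0]
    - [0,0,0,0,0,0]

```text
clock: 34.92
position: [0.5823, 0.2977, 0.0106]
ee_rot: [0.166, 0.986, -0.0, 0.001]
ft_force: [0.2, 0.1, -0.3]
grip_width: 0.993
```

Emit:
step_arm:
  motion:
    - [0,0,0,0,0,0]
    - [0,0,0,0,0,0]
    - [0,0,0,0,0,0]
    - [0,0,0,0,0,0]
    - [0,0,0,0,0,0]
    - [0,0,0,0,0,0]
    - [0,0,0,0,0,0]
  jaw: 30
  force: 40

```text
clock: 35.8
position: [0.5825, 0.2978, 0.011]
ee_rot: [0.166, 0.986, -0.0, 0.001]
ft_force: [0.2, 0.4, 0.8]
grip_width: 0.581
```

Emit:
step_arm:
  motion:
    - [0,0,-15,0,0,0]
    - [0,0,-25,0,0,0]
    - [0,0,-20,0,0,0]
    - [0,0,0,0,0,0]
    - [0,0,0,0,0,0]

```text
clock: 36.42
position: [0.582, 0.2976, 0.0742]
ee_rot: [0.166, 0.986, -0.0, 0.001]
ft_force: [-0.0, -0.1, -1.8]
grip_width: 0.58
```

```bash
python3 plan.py 377.5 238.7 75 98.2 10;python3 - <<'E'
from h import *
from workcell import manip
im=manip.camera("wrist"); cv2.imwrite("pics/w12.png",im)
E
```

```text
clock 36.42 pos [582.  297.6  74.2] yaw 70.9 tilt 0.09 f [-0.  -0.1 -1.8] w 49.6 j7 0.77
10 [[18.5, -11.0, -0.1, 0.0, 0.1, -2.7], [18.8, -10.4, -0.1, 0.0, 0.0, -2.7], [19.1, -9.8, -0.1, 0.0, 0.0, -2.7], [19.3, -9.2, -0.1, 0.0, 0.0, -2.7], [19.5, -8.6, -0.1, 0.0, 0.0, -2.7], [19.7, -8.0, -0.1, 0.0, 0.0, -2.7], [19.9, -7.4, -0.1, 0.0, 0.0, -2.7], [20.1, -6.8, -0.1, 0.0, 0.0, -2.7], [20.2, -6.1, -0.1, 0.0, 0.0, -2.7], [20.4, -5.5, -0.1, 0.0, 0.0, -2.7]]
```

View pics/w12.png

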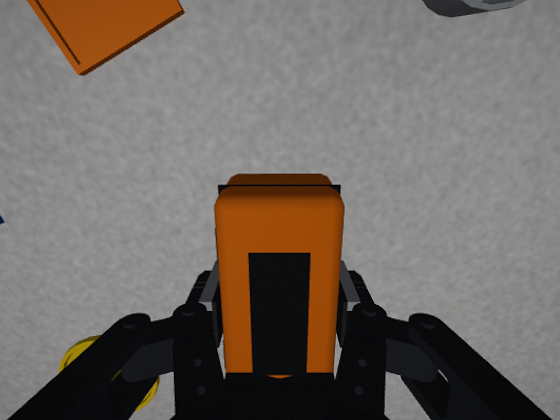

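The case is held level, panel up at (279,313), width 49.6 mm. Carrying it to the orange tray.

Emit:
step_arm:
  motion:
    - [18,-11,0,0,0,-2.7]
    - [18,-10,0,0,0,-2.7]
    - [19,-10,0,0,0,-2.7]
    - [19,-9,0,0,0,-2.7]
    - [19,-9,0,0,0,-2.7]
    - [19,-8,0,0,0,-2.7]
    - [19,-7,0,0,0,-2.7]
    - [19,-7,0,0,0,-2.7]
    - [10,-4,0,0,0,-2]
    - [0,0,0,0,0,0]
    - [0,0,0,0,0,0]
    - [0,0,0,0,0,0]

```text
clock: 37.98
position: [0.4047, 0.2436, 0.067]
ee_rot: [-0.045, 0.999, -0.004, -0.004]
ft_force: [-0.6, 1.1, -1.7]
grip_width: 0.581
```

```bash
python3 plan.py 377.5 238.7 75 98.2 2;python3 - <<'E'
from h import *
from workcell import manip
im=manip.camera("wrist"); cv2.imwrite("pics/w13.png",im)
E
```

```text
clock 37.98 pos [404.7 243.6  67. ] yaw 95.2 tilt 0.64 f [-0.6  1.1 -1.7] w 49.6 j7 1.04
2 [[13.8, -1.1, -3.9, -0.4, -0.5, -1.5], [13.7, -1.0, -4.0, 0.0, 0.0, -1.5]]
```

View pics/w13.png

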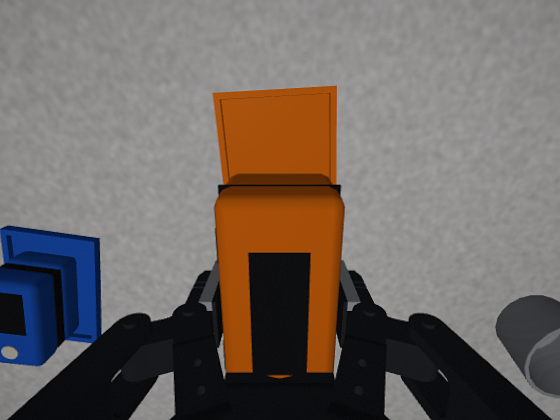

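Emit:
step_arm:
  motion:
    - [13,-1,0,-0.4,-0.5,-1.5]
    - [13,-1,5,0,0,-1.5]
    - [0,0,12,0,0,0]
    - [0,0,0,0,0,0]
    - [0,0,0,0,0,0]

```text
clock: 38.65
position: [0.377, 0.2385, 0.0485]
ee_rot: [-0.073, 0.997, -0.0, 0.0]
ft_force: [0.4, 0.4, -2.8]
grip_width: 0.581
```

```bash
python3 plan.py 377.5 238.7 20 98.2 2;python3 - <<'E'
from h import *
from workcell import manip
ci=manip.camera_info("wrist");im=manip.camera("wrist"); cv2.imwrite("pics/w14.png",im)
for b in blobs(masks(im)["orange"],500):
  print(b.mean(0)); t=b[b[:,1]<b[:,1].min()+60]; 
  l=t[t[:,0].argmin()]; r=t[t[:,0].argmax()]; print(l,r,cast(ci,[l,r],.007)*1000)
E
```

```text
clock 38.65 pos [377.  238.5  48.5] yaw 98.4 tilt 0.04 f [ 0.4  0.4 -2.8] w 49.6 j7 1.06
2 [[-0.3, 0.0, 14.3, 0.0, 0.0, 0.1], [-0.3, 0.0, 14.3, 0.0, 0.0, 0.1]]
[281.91333333 243.59666667]
[218. 197.] [348. 148.] [[354.2255021  197.51033699   7.        ]
 [313.40238016 270.1335372    7.        ]]
```

View pics/w14.png

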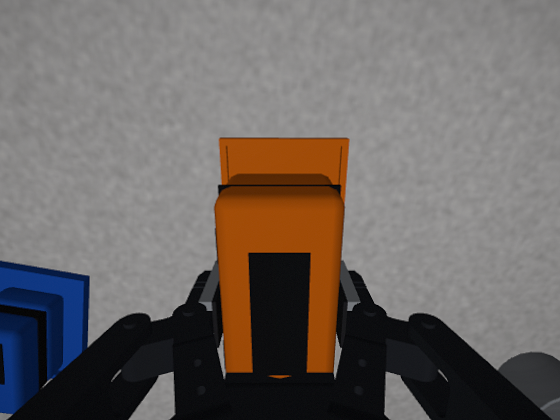

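Run:
```python
from h import *
from workcell import manip
P=cast(manip.camera_info("wrist"),[[220,138],[349,138.5]],.007)[:,:2]*1000
e=P[1]-P[0]; print(P,np.hypot(*e),np.degrees(np.arctan2(e[1],e[0])))
m=P.mean(0); n=np.array([e[1],-e[0]])/np.hypot(*e); print("centre",m+65*n)
# case far top edge at z = 46-11+48.5
print(cast(manip.camera_info("wrist"),[[217,200],[344,200]],.084)*1000)
```

```text
[[318.57783158 195.70899783]
 [307.99240759 269.46860639]] 74.51530753054003 98.1668957887924
centre [377.62592036 241.82250968]
[[330.60505915 209.61717966  84.        ]
 [323.97184424 254.52508228  84.        ]]
```

The tray's centre from this view is (378,242) against (377,239) before, and its yaw of 98.2° agrees. I'll shift +2 mm and lower.

Emit:
step_arm:
  motion:
    - [0,2,14,0,0,0]
    - [0,0,12,0,0,0]
    - [0,0,0,0,0,0]
    - [0,0,0,0,0,0]

```text
clock: 39.2
position: [0.3769, 0.2405, 0.0203]
ee_rot: [-0.073, 0.997, -0.0, 0.0]
ft_force: [0.1, -0.3, -1.2]
grip_width: 0.579
```

```bash
python3 plan.py 377.5 240.5 14 98.2 1
```

```text
clock 39.2 pos [376.9 240.5  20.3] yaw 98.4 tilt 0.04 f [ 0.1 -0.3 -1.2] w 49.4 j7 1.06
1 [[-0.6, -0.1, 6.3, 0.0, 0.0, 0.2]]
```

Emit:
step_arm:
  motion:
    - [0,0,4,0,0,0]
    - [0,0,1.5,0,0,0]
    - [0,0,0,0,0,0]
    - [0,0,0,0,0,0]

```text
clock: 39.7
position: [0.3773, 0.2408, 0.015]
ee_rot: [-0.073, 0.997, -0.0, 0.001]
ft_force: [0.5, -0.2, -1.3]
grip_width: 0.579
```

Emit:
step_arm:
  motion:
    - [0,0,0,0,0,0]
    - [0,0,0,0,0,0]
    - [0,0,0,0,0,0]
    - [0,0,0,0,0,0]
    - [0,0,0,0,0,0]
    - [0,0,0,0,0,0]
  jaw: 85

```text
clock: 40.45
position: [0.3778, 0.2413, 0.0156]
ee_rot: [-0.073, 0.997, 0.0, 0.001]
ft_force: [-0.3, 0.2, 0.4]
grip_width: 0.997
```

Emit:
step_arm:
  motion:
    - [0,0,-10,0,0,0]
    - [0,0,-20,0,0,0]
    - [0,0,-30,0,0,0]
    - [0,0,-40,0,0,0]
    - [0,0,-40,0,0,0]
    - [0,0,-20,0,0,0]
    - [0,0,0,0,0,0]
    - [0,0,0,0,0,0]

```text
clock: 41.45
position: [0.3771, 0.2406, 0.1842]
ee_rot: [-0.073, 0.997, 0.001, 0.002]
ft_force: [-0.9, -0.2, 0.3]
grip_width: 0.995
```

```bash
python3 plan.py 180 598 220 73;python3 - <<'E'
from h import *
from workcell import manip
im=manip.camera("wrist"); cv2.imwrite("pics/w15.png",im)
im=manip.camera("side"); cv2.imwrite("pics/s15.png",im)
E
```

```text
clock 41.45 pos [377.1 240.6 184.2] yaw 98.4 tilt 0.24 f [-0.9 -0.2  0.3] w 84.9 j7 1.04
10 [[-1.6, 36.9, -3.5, 0.1, 0.2, 2.5], [3.4, 37.9, -3.6, 0.0, 0.0, 2.5], [8.5, 38.2, -3.6, 0.0, 0.0, 2.5], [13.7, 37.9, -3.6, 0.0, 0.0, 2.5], [19.0, 36.8, -3.6, 0.0, 0.0, 2.5], [24.2, 35.0, -3.6, 0.0, 0.0, 2.5], [29.2, 32.5, -3.6, 0.0, 0.0, 2.5], [34.0, 29.3, -3.6, 0.0, 0.0, 2.5], [38.3, 25.4, -3.6, 0.0, 0.0, 2.5], [42.3, 21.0, -3.6, 0.0, 0.0, 2.5]]
```

View pics/w15.png

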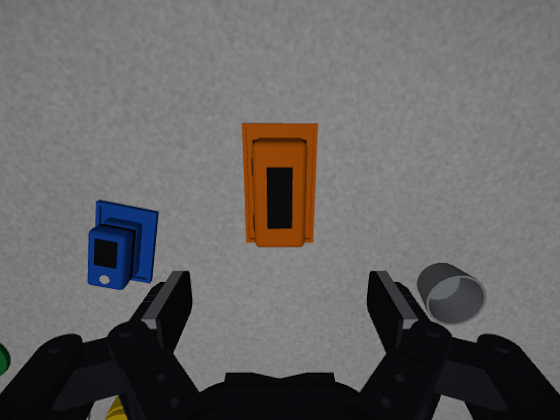

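View pics/s15.png

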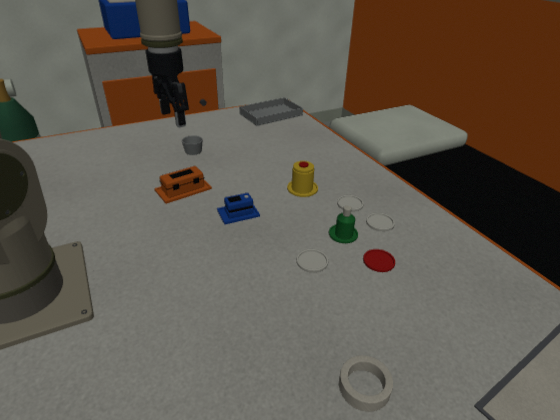

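Both pictures show all four things in their trays, with the cup and tape untouched. I'm moving the arm aside for a clear top view.

Emit:
step_arm:
  motion:
    - [0,37,-4,0,0,2.5]
    - [3,38,-4,0,0,2.5]
    - [8,38,-4,0,0,2.5]
    - [14,38,-4,0,0,2.5]
    - [19,37,-4,0,0,2.5]
    - [24,35,-4,0,0,2.5]
    - [29,32,-4,0,0,2.5]
    - [34,29,-4,0,0,2.5]
    - [38,25,-4,0,0,2.5]
    - [30,15,0,0,0,2]
    - [0,0,0,0,0,0]
    - [0,0,0,0,0,0]

```text
clock: 43.05
position: [0.1841, 0.5949, 0.205]
ee_rot: [0.15, 0.989, -0.009, -0.003]
ft_force: [-0.6, -0.6, 0.1]
grip_width: 0.996
```

Run:
```python
from h import *
from workcell import manip
print(manip.get_obs()["clock"],manip.get_obs()["position"])
im=manip.camera("top"); a=cv2.imread("pics/top0.png")
cv2.imwrite("pics/t16.png",im); cv2.imwrite("pics/t16c.png",cv2.resize(im[140:330,150:420],None,fx=2.9,fy=2.9,interpolation=cv2.INTER_CUBIC))
for n,(x,y) in dict(cup=(80,225),tape=(440,220)).items():
  print(n,cv2.phaseCorrelate(a[y:y+50,x:x+50,1].astype(float),im[y:y+50,x:x+50,1].astype(float)))
```

```text
43.05 [0.18411172 0.59491964 0.20500075]
cup ((0.0945679936305659, 0.006310175985888122), 1.0473446373864552)
tape ((-0.038522349799105626, -0.01923531215992469), 1.0020292161808968)
```

View pics/t16c.png

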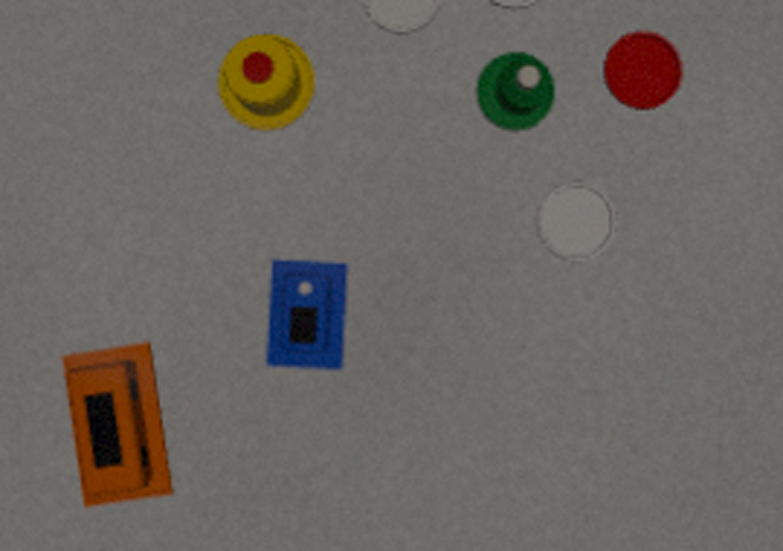

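Run:
```python
from h import *
from workcell import manip
print(cast(manip.camera_info("top"),[[238.4,162.8],[331.8,166]],.078)*1000)
manip.hand_in()
```

```text
[[ 667.7431594   105.68537983   78.        ]
 [ 656.09098859 -109.72102571   78.        ]]
the job is handed in; nothing more can be done
```

I stood the sharps pot in its yellow tray first. Then I put the green bottle, the blue oximeter and the orange case into their own trays, and handed in at about 43 s with the arm clear.

**Placement:** the final top view shows all four right side up inside their lips. The pot's plug measured (668,106) mm against its tray at (668,107). The bottle's cap measured (656,-110) against (656,-106). The oximeter and case look square and centred in their trays, judged from the pictures only.

**Cup and tape:** picture correlation shows both shifted under 0.1 px from the start, so they have not moved.

**Disagreements:** the camera views differed from each other by up to about 5 mm, mostly in y, but the trays leave about 9 mm each side. No check failed.

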